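# Line up the vacuum filtration manifold for one funnel

## Robot

A 6-joint arm with a two-finger parallel gripper is mounted at the origin on a cart in front of the work surface, level with it; the furniture and walls round the work are solid. World frame = base frame: x ahead of the robot, y to its left, z up, the work surface at z = 0. Lengths are in m, angles in rad, forces in N, time in s.
With the tool pointing down it reaches from about 0.35 to 0.775 m from the base axis. Payload 7.3 kg.
Tool frame: the origin (TCP) lies at the very end of the fingers, on their centre line; the grasp point (between the pads) lies 19 mm behind it; z points along the fingers, y is the line along which they close (so a half turn about z gives the same grasp; the last joint's range is limited). The gripper opens to 92 mm and grips with 3 to 60 N. Pads are 19 mm wide; open, the fingers measure 130 mm over their backs; the gripper's body (75 mm by 190 mm) begins 47 mm behind the grasp point.
Start: joints at [1.006, 0.342, 1.524, -0, 1.275, -0.146], TCP at [0.213, 0.48, 0.203] pointing down, gripper open.
Joint ranges: [-2.53, 2.53], [-0.77, 2.02], [0.04, 2.7], [-1, 4.14], [0.28, 2.66], [-3.11, 3.11]. Speed limits (rad/s): [2.57, 2.57, 3.14, 3.14, 3.14, 3.14].

## Interface

Orientations are given as [roll, pitch, yaw] about the fixed x, y, z axes, in that order (R = Rz(yaw) Ry(pitch) Rx(roll)).
In Python, from cell import observe, read_camera, get_calibration, hand_in, search_frame gives the robot as it stands.
- The arm moves only by the tool step_arm, never from a script. Its argument "commands" is a list of rows, each an object with "translation": the shift along the tool's x, y, z in mm, a list of three; "roll": the turn about the tool's z in rad. In form: [{"translation": [x, y, z], "roll": roll}, ...]. A call has 1 to 20 rows; each row shifts and turns the commanded pose from where the row before left it, along the tool's axes as they then stand; what a row does not reach is not made up. A row lasts 1/12 s, in which the tool goes at most 41.7 mm and 7.16 degrees, less where a joint would pass 70% of its speed; a pose out of reach is approached as far as the arm can. A call is refused whole if a number of a shift passes 41.7 or a number of a turn 0.125, either way. A call with a gripper value outside its range is refused whole. "fingers" is the opening, from 0 (shut) to 1 (fully open), set as the call begins (left out, the last holds). The fingers move at their own pace and stop on an object; "grip_force" is the grip in N (left out, the last holds). Time passes only in rows, so rows that do not move let the fingers close. It gives the time, the measured TCP pose, the force, the opening and the grip force at its end, in the units of the state.
- observe(): the state, without advancing time (a new reading comes with each control period).
- read_camera(name): name is "side" or "top" or "wrist"; returns the picture (400x640x3 uint8, red, green, blue); there is no depth.
- get_calibration(name): a dict with "camera_matrix" (3x3 intrinsics, pixels), "world_from_camera" (4x4, takes a point from camera to world coordinates). Camera axes: x right, y up, looking along -z (the intrinsics and any distortion apply to the point x, -y, -z); pixel columns grow to the right and rows downward; lengths in m; the calibration is good to about 2 mm. A picture is of the moment at which its call begins: read the wrist's pose just before it. get_calibration takes no time and is no camera call; for the wrist camera it gives the pose at the moment of the call.
- hand_in(): hands the job in; it is judged then, once.
Trained networks look in the newest picture that a camera, given by its name, has taken for a name from the list of things; names that differ only in an ending like _2 or _b are one class to them, and where a whole thing is asked for, a point or a joint stands for the part that bears it (a point fixed in the world has none). Each returns a list of dicts, best first, with "confidence" (0 to 1); they miss things now and then, are a little off and sometimes report something else, mostly with a low value. They report only what shows in the picture. A call takes as long as a camera call.
- search_frame(camera, name): "at" ([x, y, z] in m, in world coordinates, good to about 4 mm: the middle of the surface that is visible of it).
The state is a dict: "time": time; "qpos": joint angles; "qvel": joint speeds; "joint_efforts": joint torques, N m; "tool_pos": TCP position; "tool_rot": TCP orientation; "contact_force": force on the tool from outside, world axes, zero at the start; "torque": the same for the moment, N m; "opening": finger opening in m; "grip_force": force on a finger pad.
Only numpy, scipy, OpenCV 4.12 (cv2) and the standard library are available. Lean on these libraries where they do the work, as an engineer would, in place of code of your own. Each camera call takes 0.05 s, during which the arm holds its last target. There are 200 camera calls.

## Task

The three-place vacuum filtration manifold was left with all its lever valves half open, and only one place carries a filter funnel (the tall steel cup); the other two have just a low dust cover. Push the levers round with a fingertip: open the funnel's valve fully, so that its lever lies in line with its pipe, and shut the other two fully, so that their levers lie straight across theirs. Only push the levers; leave the funnel and covers on their seats, and the wash bottle, tweezers and timer where they are.

Things in the scene. Friction and masses are not known exactly. Their poses are not given: they have to be found in the camera images.
- manifold: fixed steel manifold on a tray, 235 (x) by 450 mm (y); origin on the bench under the middle lever's pivot; +x away from the robot, +y to the left. Header pipe along y in front (axis at x -70, top 64 mm high), gauge at its right end (y -229, top 112 mm high). Branch pipes along x at y +130, 0, -130 mm, each with a lever valve at x 0 (84 mm high below the lever) and a seat at x +90
- valve_left (a joint): angle of the left lever (rad): 0 = shut, arm across its branch pipe, pointing along the manifold's +y (left); 1.571 = open, arm in line with the pipe, pointing along the manifold's -x (to the robot). Fixed stop at each end; turns about the vertical, stays where it is left, needs 0.30 N m (about 5 N on the grip)
- valve_middle (a joint): angle of the middle lever (rad): 0 = shut, arm across its branch pipe, pointing along the manifold's +y (left); 1.571 = open, arm in line with the pipe, pointing along the manifold's -x (to the robot). Fixed stop at each end; turns about the vertical, stays where it is left, needs 0.30 N m (about 5 N on the grip)
- valve_right (a joint): angle of the right lever (rad): 0 = shut, arm across its branch pipe, pointing along the manifold's +y (left); 1.571 = open, arm in line with the pipe, pointing along the manifold's -x (to the robot). Fixed stop at each end; turns about the vertical, stays where it is left, needs 0.30 N m (about 5 N on the grip)
- lever_left (a point): middle of the black grip on the left lever, 61 mm out from its vertical pivot axis and 100 mm above the bench; the grip is 52 mm long, 16 mm wide, 10 mm high (95 to 105 mm above the bench) and its outer end is 87 mm from the pivot
- lever_middle (a point): middle of the black grip on the middle lever, 61 mm out from its vertical pivot axis and 100 mm above the bench; the grip is 52 mm long, 16 mm wide, 10 mm high (95 to 105 mm above the bench) and its outer end is 87 mm from the pivot
- lever_right (a point): middle of the black grip on the right lever, 61 mm out from its vertical pivot axis and 100 mm above the bench; the grip is 52 mm long, 16 mm wide, 10 mm high (95 to 105 mm above the bench) and its outer end is 87 mm from the pivot
- seat_left (a point): centre of the left seat's floor, 118 mm above the bench, 90 mm behind (+x of the manifold) the pivot of the left lever on the same branch pipe; the seat is a shallow steel cup 66 mm across with a rim 5 mm high
- seat_middle (a point): centre of the middle seat's floor, 118 mm above the bench, 90 mm behind (+x of the manifold) the pivot of the middle lever on the same branch pipe; the seat is a shallow steel cup 66 mm across with a rim 5 mm high
- seat_right (a point): centre of the right seat's floor, 118 mm above the bench, 90 mm behind (+x of the manifold) the pivot of the right lever on the same branch pipe; the seat is a shallow steel cup 66 mm across with a rim 5 mm high
- funnel: loose upright steel filter funnel, an open cup 118 mm tall, 75 mm across the top, 55 mm at the foot, 0.3 kg; origin at the centre of its underside; stands on one of the three seats, drawn at random
- cover_a: loose grey dust cover, 55 mm across, 34 mm high with a small knob; origin at the centre of its underside; on one of the two seats without the funnel
- cover_b: a second dust cover like cover_a, on the other seat without the funnel
- wash_bottle: loose white wash bottle with red cap and spout, 109x68x193 mm, stands left of the manifold; bystander
- tweezers: loose steel tweezers, 122 mm long, lying in front of the manifold; bystander
- lab_timer: loose white timer, 62x72x17 mm, lying left in front of the manifold; bystander

How it is judged:
By the outcome, as a careful person would: the job done as asked, in the order asked, and still so for the second after the job is handed in, with the robot touching nothing.
It also fails if it takes over 54 s, if anything falls off the work surface, if the arm or the gripper's body presses on something with over 40 N, if the wrist force passes 120 N, or if a joint passes its speed limit or range.

## Working session

There is one attempt and no reset: what is moved stays moved. The work goes in short steps, Python scripts to look and compute and a tool call to move; the robot and the scene stay as the last step left them, time stands still between calls to the robot, and variables do not carry over. Pictures are saved under pics/ and viewed, at most 11 in all, crops included, and the job is handed in when it is done.

Besides the shell and the picture viewer there is one more tool, called after "Emit:" by a JSON object that holds its "method" and its "body". step_arm: Moves the arm, as the interface text tells. Its arguments: {"type":"object","properties":{"commands":{"type":"array"},"fingers":{"type":"number"},"grip_force":{"type":"number"}},"required":["commands"]}

```bash
mkdir -p pics
python3 - <<'E'
from cell import *
import cv2,numpy as np
s=observe();print(s['time'],s['tool_pos'],s['tool_rot'],s['opening'])
for c in['top','side']:
    im=read_camera(c);cv2.imwrite(f'pics/{c}0.png',im[:,:,::-1])
for n in['lever_left','lever_middle','lever_right','seat_left','funnel','cover_a','manifold','wash_bottle','lab_timer','tweezers']:
    for d in search_frame('top',n)[:4]:print(n,np.round(d['at'],3),round(d['confidence'],2))
print(get_calibration('top'))
E
```

```text
0.0 [0.21324195 0.47925567 0.20254788] [-3.14007932e+00 -2.38820213e-04  2.72278040e+00] 0.09163587204588244
lever_left [0.5   0.248 0.105] 0.75
lever_left [0.533 0.098 0.012] 0.31
lever_middle [0.512 0.127 0.104] 0.83
lever_right [0.512 0.001 0.1  ] 0.52
lever_right [0.528 0.099 0.006] 0.35
seat_left [0.53  0.099 0.01 ] 0.63
funnel [0.636 0.233 0.173] 0.71
cover_a [0.622 0.105 0.135] 0.77
cover_a [ 0.629 -0.024  0.142] 0.6
manifold [0.534 0.096 0.013] 0.79
wash_bottle [0.583 0.418 0.116] 0.56
lab_timer [0.447 0.386 0.014] 0.69
{'camera_matrix': array([[428.54024973,   0.        , 318.94659353],
       [  0.        , 428.54024973, 196.05829751],
       [  0.        ,   0.        ,   1.        ]]), 'world_from_camera': array([[-0.00164539,  0.99391775, -0.11011263,  0.42544689],
       [-0.99989598, -0.00321303, -0.01406078,  0.20910654],
       [-0.01432905,  0.11007804,  0.99381965,  1.05710076],
       [ 0.        ,  0.        ,  0.        ,  1.        ]])}
```

View pics/top0.png

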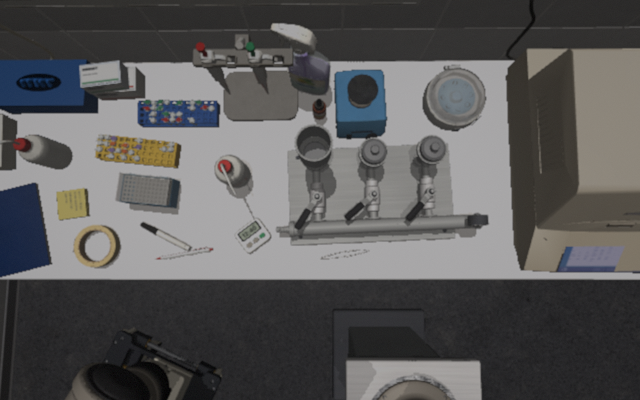

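View pics/side0.png

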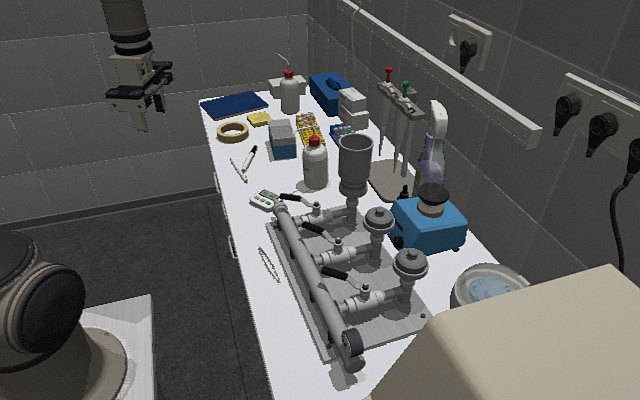

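```bash
cat > h.py <<'E'
from cell import *
import cv2,numpy as np
def proj(c,P):
    k=get_calibration(c);T=np.linalg.inv(k['world_from_camera']);p=T[:3,:3]@np.array(P)+T[:3,3]
    q=k['camera_matrix']@np.array([p[0],-p[1],-p[2]]);return q[:2]/q[2]
def unproj(c,uv,z):
    k=get_calibration(c);W=k['world_from_camera'];d=np.linalg.inv(k['camera_matrix'])@[uv[0],uv[1],1]
    d=W[:3,:3]@[d[0],-d[1],-d[2]];o=W[:3,3];return o+d*(z-o[2])/d[2]
E
python3 - <<'E'
from h import *
im=cv2.imread('pics/top0.png')[140:270,215:450]
S=3.4;im=cv2.resize(im,None,fx=S,fy=S,interpolation=cv2.INTER_CUBIC)
ex=np.array([.998,.054,0]);ey=np.array([-.054,.998,0]);o=np.array([.532,.1,0])
for j in(.13,0,-.13):
    p=o+ey*j
    for q,c in((p+[0,0,.1],(0,0,255)),(p+[0,0,.1]+.0615*(ey-ex),(0,255,0)),(p+.09*ex+[0,0,.118],(255,0,0)),(p-.07*ex+[0,0,.064],(255,255,0))):
        u=((proj('top',q)-[215,140]+.5)*S).astype(int);cv2.circle(im,tuple(int(a) for a in u),3,c,1)
cv2.imwrite('pics/crop.png',im)
E
```

```text
(no output)
```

View pics/crop.png

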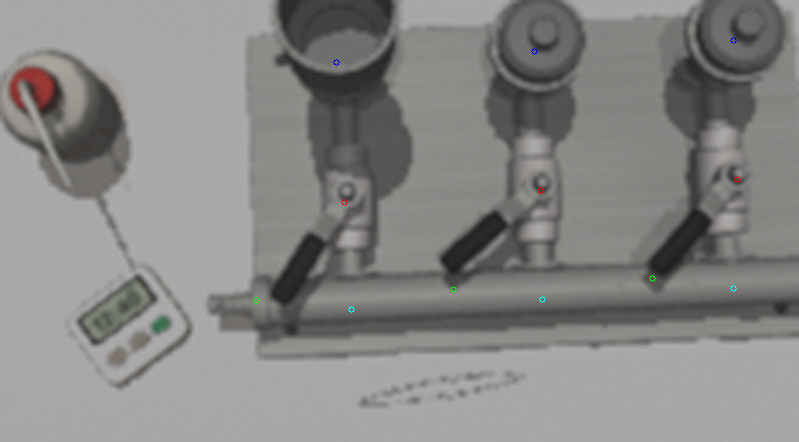

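Run:
```python
from h import *
f=lambda u,z:unproj('top',(u[0]/3.4+215-.5,u[1]/3.4+140-.5),z)
P=[f(u,.108) for u in((346,190),(542,182),(737,176))]
E=[f(u,.102) for u in((282,298),(449,263),(657,277))]
print(np.round(P,4));d=P[0]-P[2];yaw=np.arctan2(-d[0],d[1]);print('yaw',yaw,np.linalg.norm(d))
for p,e in zip(P,E):
    v=e-p;print('len',np.linalg.norm(v[:2]),'theta',np.arctan2(-v[0],v[1])-yaw)
print('spout',f((70,185),.18),f((32,90),.19)); print('header',f((351,286),.064),f((543,280),.064))
ex=np.array([np.cos(yaw),np.sin(yaw)]);ey=np.array([-ex[1],ex[0]])
print(ex,ey,'coverA seat',P[1][:2]+.09*ex)
```

```text
[[ 0.5321  0.2285  0.108 ]
 [ 0.537   0.1002  0.108 ]
 [ 0.5405 -0.0272  0.108 ]]
yaw 0.03275569288097532 0.2558228384831548
len 0.08198975075604108 theta 0.9987255515039672
len 0.08051489220801909 theta 0.6783133377332318
len 0.08406717589963918 theta 0.8618863098574712
spout [0.52765037 0.39481248 0.18      ] [0.58446781 0.41692575 0.19      ]
header [0.47128741 0.22606773 0.064     ] [0.47506232 0.09547818 0.064     ]
[0.99946358 0.03274984] [-0.03274984  0.99946358] coverA seat [0.62694483 0.10309933]
```

Emit:
{"method": "step_arm", "body": {"commands": [{"translation":[0,0,0],"roll":-0.11},{"translation":[0,0,0],"roll":-0.11},{"translation":[0,0,0],"roll":-0.11},{"translation":[0,0,0],"roll":-0.11},{"translation":[0,0,0],"roll":-0.11},{"translation":[0,0,0],"roll":-0.11},{"translation":[0,0,0],"roll":-0.11},{"translation":[0,0,0],"roll":0},{"translation":[0,0,0],"roll":0}], "fingers": 0, "grip_force": 20}}

```text
time: 1.35
tool_pos: [0.2135, 0.4797, 0.2033]
tool_rot: [3.141, 0.0, -2.794]
contact_force: [0.0, -0.1, 0.2]
opening: 0.0362
grip_force: 0.0
```

Emit:
{"method": "step_arm", "body": {"commands": [{"translation":[-17,-22.5,0],"roll":0},{"translation":[-17,-22.5,0],"roll":0},{"translation":[-17,-22.5,0],"roll":0},{"translation":[-17,-22.5,0],"roll":0},{"translation":[-17,-22.5,0],"roll":0},{"translation":[-17,-22.5,0],"roll":0},{"translation":[-17,-22.5,0],"roll":0},{"translation":[-17,-22.5,0],"roll":0},{"translation":[-17,-22.5,0],"roll":0},{"translation":[-17,-22.5,0],"roll":0},{"translation":[-17,-22.5,0],"roll":0},{"translation":[-17,-22.5,0],"roll":0},{"translation":[0,0,0],"roll":0},{"translation":[0,0,0],"roll":0},{"translation":[0,0,0],"roll":0}]}}

```text
time: 2.6
tool_pos: [0.4974, 0.2965, 0.2031]
tool_rot: [3.141, -0.001, -2.793]
contact_force: [0.1, -0.3, -0.2]
opening: 0.0007
grip_force: 0.0
```

Check from near before lowering.

Run:
```python
from h import *
a=read_camera('wrist')[:,:,::-1];b=read_camera('side')[:,:,::-1]
b=cv2.resize(b[100:300,220:460],None,fx=2,fy=2)
im=np.vstack([cv2.resize(a,(480,300)),b[:300]]) ;im=np.vstack([im[:300,:480],b[:400]])[:600]
cv2.imwrite('pics/w1.png',im)
```

```text
(no output)
```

View pics/w1.png

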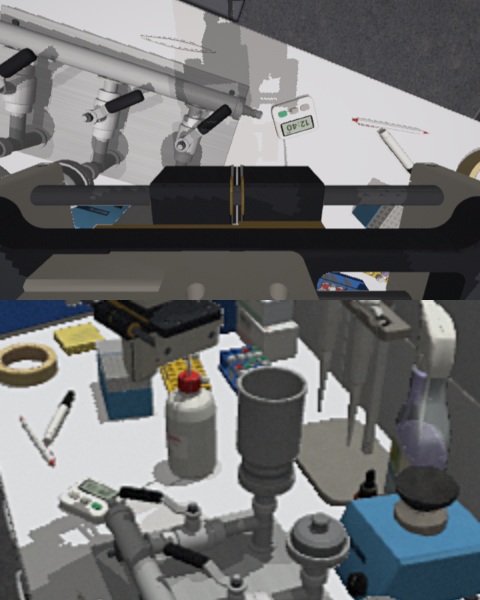

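Emit:
{"method": "step_arm", "body": {"commands": [{"translation":[0,0,11],"roll":0},{"translation":[0,0,11],"roll":0},{"translation":[0,0,11],"roll":0},{"translation":[0,0,11],"roll":0},{"translation":[0,0,11],"roll":0},{"translation":[0,0,11],"roll":0},{"translation":[0,0,11],"roll":0},{"translation":[0,0,11],"roll":0},{"translation":[0,0,11],"roll":0},{"translation":[0,0,11],"roll":0},{"translation":[0,0,0],"roll":0},{"translation":[0,0,0],"roll":0}]}}

```text
time: 3.7
tool_pos: [0.4974, 0.2965, 0.0928]
tool_rot: [-3.142, -0.001, -2.79]
contact_force: [-0.4, 0.7, 0.3]
opening: 0.0002
grip_force: 0.0
```

Emit:
{"method": "step_arm", "body": {"commands": [{"translation":[3,-2,0],"roll":0},{"translation":[3,-2,0],"roll":0},{"translation":[3,-2,0],"roll":0},{"translation":[3,-2,0],"roll":0},{"translation":[3,-2,0],"roll":0},{"translation":[3,-2,0],"roll":0},{"translation":[3,-2,0],"roll":0},{"translation":[3,-2,0],"roll":0},{"translation":[3,-2,0],"roll":0},{"translation":[3,-2,0],"roll":0},{"translation":[3,-2,0],"roll":0},{"translation":[2,-2,0],"roll":0},{"translation":[0,0,0],"roll":0}]}}

```text
time: 4.78
tool_pos: [0.473, 0.2613, 0.0932]
tool_rot: [-3.142, -0.0, -2.791]
contact_force: [0.1, -0.1, 0.7]
opening: 0.0004
grip_force: 0.0
```

Emit:
{"method": "step_arm", "body": {"commands": [{"translation":[0.7,-1.9,0],"roll":0},{"translation":[0.7,-1.9,0],"roll":0},{"translation":[0.7,-1.9,0],"roll":0}]}}

```text
time: 5.03
tool_pos: [0.4734, 0.2556, 0.0932]
tool_rot: [3.142, 0.0, -2.79]
contact_force: [-0.9, -0.7, -0.1]
opening: 0.0003
grip_force: 0.0
```

Run:
```python
from h import *
a=read_camera('wrist')[:,:,::-1]
cv2.imwrite('pics/w2.png',a)
```

```text
(no output)
```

View pics/w2.png

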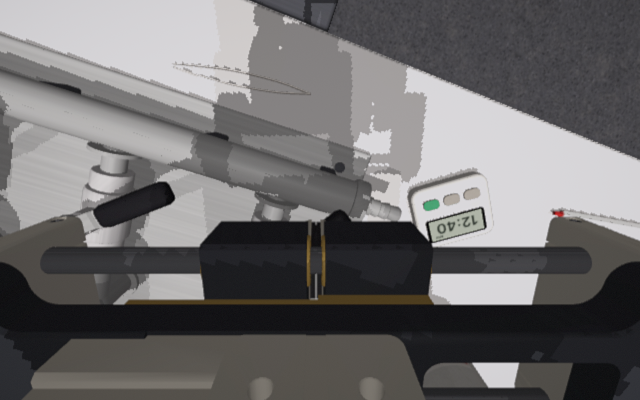

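Run:
```python
from h import *
b=read_camera('side')[:,:,::-1];t=read_camera('top')[:,:,::-1]
B=cv2.resize(b[130:290,240:400],(600,600),interpolation=cv2.INTER_CUBIC)
cv2.imwrite('pics/s2.png',B)
for n in['lever_left','lever_middle','lever_right']:
  for c in('top','side'):
    for d in search_frame(c,n)[:3]:print(c,n,np.round(d['at'],3),round(d['confidence'],2))
p=observe();print((proj('side',p['tool_pos'])-[240,130])*3.75)
```

```text
top lever_left [ 0.511 -0.001  0.099] 0.43
side lever_left [0.502 0.244 0.1  ] 0.81
top lever_middle [0.519 0.116 0.103] 0.48
side lever_middle [0.514 0.123 0.099] 0.77
top lever_right [ 0.509 -0.004  0.101] 0.73
side lever_right [ 0.508 -0.008  0.098] 0.59
side lever_right [0.532 0.044 0.016] 0.34
[173.14557436 264.26624377]
```

View pics/s2.png

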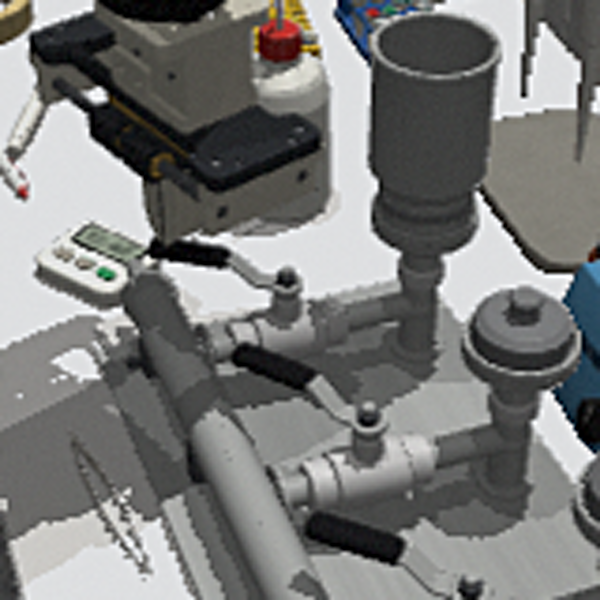

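Run:
```python
from h import *
c=lambda P:np.round((proj('side',P)-[240,130])*3.75)
piv=np.array([.532,.229,.110]);print('piv',c(piv),c([.536,.1,.11]))
for th in(.8,1.,1.2):
  t=th+.033;print(th,c([.532-.087*np.sin(t),.229+.087*np.cos(t),.1]),c([.532-.035*np.sin(t),.229+.035*np.cos(t),.1]))
s=observe();p=s['tool_pos'];x=np.array([-.94,-.342,0]);y=np.array([-.342,.94,0])
for a in(-1,1):
  for b in(-1,1):print('corner',c(p+a*.0095*x+b*.019*y),c(p+a*.0095*x+b*.019*y+[0,0,.06]))
print(c(p+[0,0,.066]),s['qpos'])
```

```text
piv [278. 250.] [357. 386.]
0.8 [151. 228.] [226. 249.]
1.0 [140. 244.] [222. 255.]
1.2 [134. 261.] [220. 262.]
corner [204. 274.] [201. 193.]
corner [168. 244.] [164. 164.]
corner [178. 286.] [174. 204.]
corner [143. 255.] [137. 175.]
[168. 175.] [ 3.52851552e-01  4.77852979e-01  1.64129686e+00  7.78967604e-05
  1.02228375e+00 -1.56928516e+00]
```

Run:
```python
from h import *
b=read_camera('side')[:,:,::-1]
cv2.imwrite('pics/s3.png',cv2.resize(b[150:210,255:335],(800,600),interpolation=cv2.INTER_CUBIC))
```

```text
(no output)
```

View pics/s3.png

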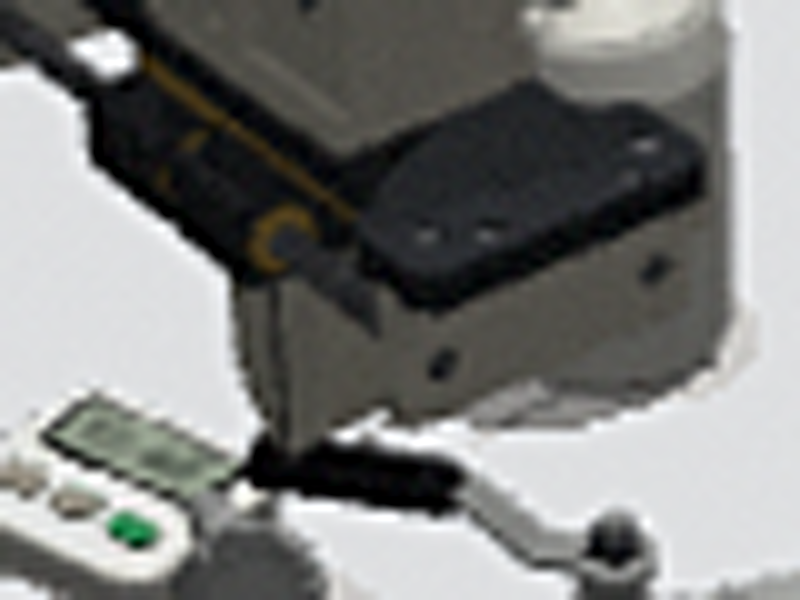

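```bash
cat >> h.py <<'E'
def ray(c,uv):
    o=get_calibration(c)['world_from_camera'][:3,3];d=unproj(c,uv,0)-o;return o,d/np.linalg.norm(d)
def tri(a,b):
    (o1,d1),(o2,d2)=ray('top',a),ray('side',b)
    t=np.linalg.lstsq(np.c_[d1,-d2],o2-o1,rcond=None)[0];x,y=o1+t[0]*d1,o2+t[1]*d2;return (x+y)/2,np.linalg.norm(x-y)
E
python3 - <<'E'
from h import *
T=lambda u:(u[0]/3.4+214.5,u[1]/3.4+139.5)
S=lambda u:(u[0]/3.75+239.5,u[1]/3.75+129.5)
print('pivL',tri(T((346,190)),S((288,275))));print('pivM',tri(T((542,182)),S((368,410))))
print('knobM',tri(T((545,33)),S((524,298))))
print('gripL end',tri(T((282,298)),S((150,247))));print('gripM end',tri(T((449,263)),S((237,356))))
k=get_calibration('side');print(k)
E
```

```text
pivL (array([0.53548924, 0.22850186, 0.09151081]), np.float64(0.0030534344559581704))
pivM (array([0.5398069 , 0.09820252, 0.09363577]), np.float64(0.0023065649600269413))
knobM (array([0.62872204, 0.10095223, 0.14837816]), np.float64(0.0027755912675691712))
gripL end (array([0.46180189, 0.27077285, 0.0997815 ]), np.float64(0.00014329435134664403))
gripM end (array([0.48475263, 0.16086627, 0.09596082]), np.float64(0.00013466868403495612))
{'camera_matrix': array([[434.40738019,   0.        , 315.22872911],
       [  0.        , 434.40738019, 206.6519688 ],
       [  0.        ,   0.        ,   1.        ]]), 'world_from_camera': array([[ 9.51893136e-01,  1.91394815e-01, -2.39306253e-01,
         2.95762655e-01],
       [-3.06430113e-01,  5.94013774e-01, -7.43806576e-01,
        -5.13564507e-01],
       [-2.09511186e-04,  7.81355016e-01,  6.24086769e-01,
         7.03481164e-01],
       [ 0.00000000e+00,  0.00000000e+00,  0.00000000e+00,
         1.00000000e+00]])}
```

Emit:
{"method": "step_arm", "body": {"commands": [{"translation":[-7,6,0],"roll":0},{"translation":[-7,6,0],"roll":0},{"translation":[-7,6,0],"roll":0},{"translation":[-8,6,0],"roll":0},{"translation":[-8,6,0],"roll":0},{"translation":[0,0,0],"roll":0},{"translation":[0,0,5],"roll":0},{"translation":[0,0,5],"roll":0},{"translation":[0,0,4],"roll":0},{"translation":[0,0,0],"roll":0},{"translation":[0,0,0],"roll":0}]}}

```text
time: 6.45
tool_pos: [0.4974, 0.2962, 0.0788]
tool_rot: [-3.142, -0.001, -2.791]
contact_force: [-0.0, 1.0, -0.5]
opening: 0.0002
grip_force: 0.0
```

Emit:
{"method": "step_arm", "body": {"commands": [{"translation":[3,-2,0],"roll":0},{"translation":[3,-2,0],"roll":0},{"translation":[3,-2,0],"roll":0},{"translation":[3,-2,0],"roll":0},{"translation":[3,-2,0],"roll":0},{"translation":[3,-2,0],"roll":0},{"translation":[3,-2,0],"roll":0}]}}

```text
time: 7.03
tool_pos: [0.4834, 0.2767, 0.0797]
tool_rot: [3.141, 0.003, -2.791]
contact_force: [2.0, 4.3, 0.4]
opening: 0.0003
grip_force: 1.8
```

Emit:
{"method": "step_arm", "body": {"commands": [{"translation":[3,-2,0],"roll":0},{"translation":[3,-2,0],"roll":0},{"translation":[3,-2,0],"roll":0},{"translation":[2,-2,0],"roll":0},{"translation":[0.7,-1.9,0],"roll":0},{"translation":[0.7,-1.9,0],"roll":0},{"translation":[0.7,-1.9,0],"roll":0}]}}

```text
time: 7.62
tool_pos: [0.4742, 0.259, 0.0792]
tool_rot: [3.14, -0.002, -2.791]
contact_force: [-3.6, 5.9, 4.0]
opening: 0.0008
grip_force: 3.1
```

Emit:
{"method": "step_arm", "body": {"commands": [{"translation":[0.7,-1.9,0],"roll":0},{"translation":[0.7,-1.9,0],"roll":0},{"translation":[0,0,0],"roll":0}]}}

```text
time: 7.87
tool_pos: [0.4736, 0.2547, 0.079]
tool_rot: [3.14, -0.003, -2.791]
contact_force: [-3.1, 4.7, 5.0]
opening: 0.0006
grip_force: 2.9
```

Emit:
{"method": "step_arm", "body": {"commands": [{"translation":[0.7,-1.9,0],"roll":0},{"translation":[0.7,-1.9,0],"roll":0},{"translation":[0,0,0],"roll":0}]}}

```text
time: 8.12
tool_pos: [0.4733, 0.2507, 0.079]
tool_rot: [3.14, -0.004, -2.791]
contact_force: [-3.6, 4.5, 4.0]
opening: 0.0002
grip_force: 3.0
```

Emit:
{"method": "step_arm", "body": {"commands": [{"translation":[0.7,-1.9,0],"roll":0},{"translation":[0.7,-1.9,0],"roll":0},{"translation":[0.7,-1.9,0],"roll":0},{"translation":[0,0,0],"roll":0}]}}

```text
time: 8.45
tool_pos: [0.473, 0.2445, 0.0789]
tool_rot: [3.14, -0.004, -2.791]
contact_force: [-4.9, 4.4, 4.8]
opening: 0.0008
grip_force: 3.2
```

Run:
```python
from h import *
b=read_camera('side')[:,:,::-1]
cv2.imwrite('pics/s4.png',cv2.resize(b[150:225,255:355],(800,600),interpolation=cv2.INTER_CUBIC))
```

```text
(no output)
```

View pics/s4.png

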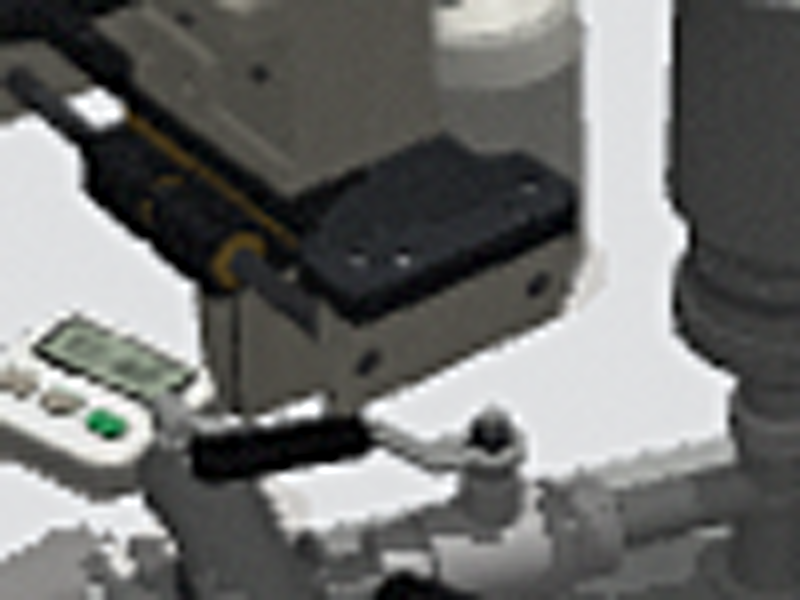

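Emit:
{"method": "step_arm", "body": {"commands": [{"translation":[0.7,-1.9,0],"roll":0},{"translation":[0.7,-1.9,0],"roll":0},{"translation":[0,0,0],"roll":0}]}}

```text
time: 8.75
tool_pos: [0.4728, 0.2404, 0.0789]
tool_rot: [3.14, -0.005, -2.791]
contact_force: [-5.0, 4.2, 4.4]
opening: 0.0005
grip_force: 3.3
```

Emit:
{"method": "step_arm", "body": {"commands": [{"translation":[0.7,-1.9,0],"roll":0},{"translation":[0,0,0],"roll":0}]}}

```text
time: 8.92
tool_pos: [0.473, 0.239, 0.0789]
tool_rot: [3.139, -0.004, -2.791]
contact_force: [-5.2, 6.8, 4.5]
opening: 0.0005
grip_force: 4.1
```

Emit:
{"method": "step_arm", "body": {"commands": [{"translation":[0.7,-1.9,0],"roll":0},{"translation":[0,0,0],"roll":0}]}}

```text
time: 9.08
tool_pos: [0.4732, 0.2383, 0.0792]
tool_rot: [3.137, -0.002, -2.791]
contact_force: [-4.1, 12.1, 5.5]
opening: 0.0007
grip_force: 6.2
```

Emit:
{"method": "step_arm", "body": {"commands": [{"translation":[0.7,-1.9,0],"roll":0},{"translation":[0,0,0],"roll":0}]}}

```text
time: 9.25
tool_pos: [0.4743, 0.2348, 0.0804]
tool_rot: [3.141, -0.001, -2.789]
contact_force: [-6.6, -3.3, 25.8]
opening: 0.0003
grip_force: 13.8
```

Emit:
{"method": "step_arm", "body": {"commands": [{"translation":[-4,10,0],"roll":0},{"translation":[-5,14,0],"roll":0},{"translation":[-2,8,0],"roll":0},{"translation":[0,0,0],"roll":0},{"translation":[0,0,-20],"roll":0},{"translation":[0,0,-30],"roll":0},{"translation":[0,0,-30],"roll":0},{"translation":[0,0,-30],"roll":0},{"translation":[0,0,-14],"roll":0},{"translation":[0,0,0],"roll":0},{"translation":[0,0,0],"roll":0}]}}

```text
time: 10.17
tool_pos: [0.4741, 0.2677, 0.2027]
tool_rot: [-3.141, -0.001, -2.79]
contact_force: [-0.8, -0.3, -0.6]
opening: 0.0005
grip_force: 0.0
```

Emit:
{"method": "step_arm", "body": {"commands": [{"translation":[0,0,0],"roll":0.088},{"translation":[0,0,0],"roll":0.088},{"translation":[0,0,0],"roll":0.088},{"translation":[0,0,0],"roll":0.088},{"translation":[0,0,0],"roll":0},{"translation":[2,-29,0],"roll":0},{"translation":[2,-29,0],"roll":0},{"translation":[2,-29,0],"roll":0},{"translation":[2,-29,0],"roll":0},{"translation":[1,-30,0],"roll":0},{"translation":[0,0,0],"roll":0},{"translation":[0,0,0],"roll":0}]}}

```text
time: 11.17
tool_pos: [0.4646, 0.121, 0.202]
tool_rot: [-3.141, -0.003, 3.14]
contact_force: [-1.0, 0.3, -1.2]
opening: 0.0005
grip_force: 0.0
```

Run:
```python
from h import *
b=read_camera('side')[:,:,::-1];t=read_camera('top')[:,:,::-1]
A=cv2.resize(b[170:290,260:400],(700,600),interpolation=cv2.INTER_CUBIC)
cv2.imwrite('pics/s5.png',A)
s=lambda P:np.round((proj('side',P)-[260,170])*5)
for nm,p in(('L',(.535,.2285)),('M',(.539,.099))):
  for th in(0,1.3,1.45,1.571):
    q=th+.033;print(nm,th,s([p[0]-.087*np.sin(q),p[1]+.087*np.cos(q),.1]),s([p[0]-.035*np.sin(q),p[1]+.035*np.cos(q),.1]))
```

```text
L 0 [216.  46.] [252. 107.]
L 1.3 [ 85. 159.] [200. 154.]
L 1.45 [ 87. 177.] [202. 161.]
L 1.571 [ 92. 191.] [204. 166.]
M 0 [309. 206.] [352. 279.]
M 1.3 [171. 343.] [298. 337.]
M 1.45 [175. 365.] [300. 345.]
M 1.571 [181. 382.] [303. 352.]
```

View pics/s5.png

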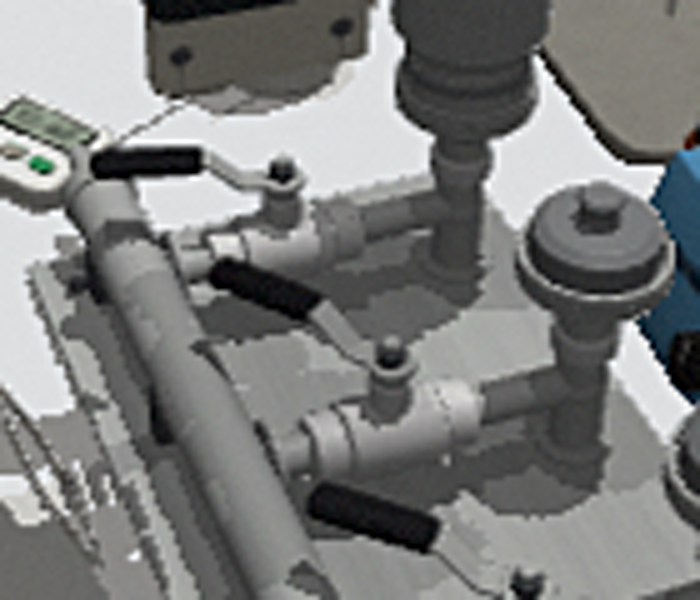

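Emit:
{"method": "step_arm", "body": {"commands": [{"translation":[0,0,0],"roll":0.12},{"translation":[0,0,0],"roll":0.12},{"translation":[0,0,0],"roll":0.12},{"translation":[0,0,0],"roll":0.12},{"translation":[0,0,0],"roll":0.12},{"translation":[0,0,0],"roll":0.12},{"translation":[0,0,0],"roll":0.12},{"translation":[0,0,0],"roll":0.12},{"translation":[0,0,0],"roll":0.12},{"translation":[0,0,0],"roll":0.12},{"translation":[0,0,0],"roll":0.12},{"translation":[0,0,0],"roll":0.12},{"translation":[0,0,0],"roll":0.12},{"translation":[0,0,0],"roll":0},{"translation":[33,0,0],"roll":0},{"translation":[33,0,0],"roll":0},{"translation":[33,1,0],"roll":0},{"translation":[33,1,0],"roll":0},{"translation":[33,1,0],"roll":0},{"translation":[0,0,0],"roll":0}]}}

```text
time: 12.93
tool_pos: [0.4657, 0.2931, 0.2025]
tool_rot: [-3.141, -0.002, 1.591]
contact_force: [-0.9, -0.1, -0.5]
opening: 0.0006
grip_force: 0.0
```

Emit:
{"method": "step_arm", "body": {"commands": [{"translation":[0,0,0],"roll":0},{"translation":[0,0,26],"roll":0},{"translation":[0,0,26],"roll":0},{"translation":[0,0,26],"roll":0},{"translation":[0,0,26],"roll":0},{"translation":[0,0,26],"roll":0},{"translation":[0,0,0],"roll":0},{"translation":[0,0,0],"roll":0}]}}

```text
time: 13.6
tool_pos: [0.466, 0.2863, 0.0726]
tool_rot: [-3.139, 0.001, 1.582]
contact_force: [0.9, 0.0, 0.1]
opening: 0.0004
grip_force: 0.0
```

Emit:
{"method": "step_arm", "body": {"commands": [{"translation":[-4,0,0],"roll":0},{"translation":[-4,0,0],"roll":0},{"translation":[-4,0,0],"roll":0},{"translation":[-4,0,0],"roll":0},{"translation":[-4,0,0],"roll":0},{"translation":[-4,0,0],"roll":0},{"translation":[-4,0,0],"roll":0},{"translation":[-4,0,0],"roll":0},{"translation":[-4,0,0],"roll":0},{"translation":[0,0,0],"roll":0}]}}

```text
time: 14.43
tool_pos: [0.4666, 0.2513, 0.0733]
tool_rot: [-3.141, -0.001, 1.58]
contact_force: [-0.8, 1.2, 0.8]
opening: 0.0003
grip_force: 1.0
```

Emit:
{"method": "step_arm", "body": {"commands": [{"translation":[-2,0,0],"roll":0},{"translation":[-2,0,0],"roll":0},{"translation":[0,0,0],"roll":0}]}}

```text
time: 14.68
tool_pos: [0.4668, 0.2475, 0.0732]
tool_rot: [-3.141, -0.0, 1.581]
contact_force: [-1.1, 2.7, 0.6]
opening: 0.0005
grip_force: 1.5
```

Emit:
{"method": "step_arm", "body": {"commands": [{"translation":[-2,0,0],"roll":0},{"translation":[-2,0,0],"roll":0},{"translation":[0,0,0],"roll":0}]}}

```text
time: 14.93
tool_pos: [0.4667, 0.2436, 0.0731]
tool_rot: [-3.141, -0.0, 1.581]
contact_force: [-3.0, 3.9, 0.9]
opening: 0.0005
grip_force: 1.9
```

Emit:
{"method": "step_arm", "body": {"commands": [{"translation":[-2,0,0],"roll":0},{"translation":[-2,0,0],"roll":0},{"translation":[0,0,0],"roll":0}]}}

```text
time: 15.18
tool_pos: [0.4667, 0.2423, 0.0733]
tool_rot: [-3.141, -0.005, 1.58]
contact_force: [-3.5, 16.1, -0.8]
opening: 0.0004
grip_force: 8.2
```

Emit:
{"method": "step_arm", "body": {"commands": [{"translation":[-1.5,0,0],"roll":0},{"translation":[0,0,0],"roll":0}]}}

```text
time: 15.35
tool_pos: [0.4667, 0.2422, 0.0733]
tool_rot: [3.141, -0.007, 1.58]
contact_force: [-4.7, 22.8, -1.1]
opening: 0.0003
grip_force: 11.0
```

Emit:
{"method": "step_arm", "body": {"commands": [{"translation":[10,0,0],"roll":0},{"translation":[20,0,0],"roll":0},{"translation":[0,0,0],"roll":0},{"translation":[0,0,-26],"roll":0},{"translation":[0,0,-26],"roll":0},{"translation":[0,0,-26],"roll":0},{"translation":[0,0,-26],"roll":0},{"translation":[0,0,-26],"roll":0},{"translation":[-38,0,0],"roll":0},{"translation":[-38,0,0],"roll":0},{"translation":[-38,0,0],"roll":0},{"translation":[-35,0,0],"roll":0},{"translation":[0,0,0],"roll":0}]}}

```text
time: 16.43
tool_pos: [0.4686, 0.1129, 0.2033]
tool_rot: [3.141, 0.004, 1.576]
contact_force: [0.6, 0.8, -0.1]
opening: 0.0006
grip_force: 0.0
```

Emit:
{"method": "step_arm", "body": {"commands": [{"translation":[0,0,0],"roll":-0.12},{"translation":[0,0,0],"roll":-0.12},{"translation":[0,0,0],"roll":-0.12},{"translation":[0,0,0],"roll":-0.12},{"translation":[0,0,0],"roll":-0.12},{"translation":[0,0,0],"roll":-0.12},{"translation":[0,0,0],"roll":-0.12},{"translation":[0,0,0],"roll":-0.12},{"translation":[0,0,0],"roll":-0.12},{"translation":[0,0,0],"roll":-0.12},{"translation":[0,0,0],"roll":-0.12},{"translation":[0,0,0],"roll":-0.12},{"translation":[0,0,0],"roll":-0.12},{"translation":[0,0,0],"roll":0},{"translation":[0,0,0],"roll":0}]}}

```text
time: 17.68
tool_pos: [0.4685, 0.1186, 0.2032]
tool_rot: [-3.141, 0.0, 3.137]
contact_force: [0.4, -0.2, -0.1]
opening: 0.0003
grip_force: 0.0
```

Emit:
{"method": "step_arm", "body": {"commands": [{"translation":[0,0,26],"roll":0},{"translation":[0,0,26],"roll":0},{"translation":[0,0,26],"roll":0},{"translation":[0,0,26],"roll":0},{"translation":[0,0,26],"roll":0},{"translation":[0,0,0],"roll":0},{"translation":[0,0,0],"roll":0}]}}

```text
time: 18.27
tool_pos: [0.4678, 0.1187, 0.0727]
tool_rot: [-3.141, -0.003, 3.139]
contact_force: [0.4, -0.3, 1.7]
opening: 0.0005
grip_force: 0.0
```

Emit:
{"method": "step_arm", "body": {"commands": [{"translation":[-3,3,0],"roll":0},{"translation":[-3,3,0],"roll":0},{"translation":[-3,3,0],"roll":0},{"translation":[-3,3,0],"roll":0},{"translation":[-3,3,0],"roll":0},{"translation":[-3,3,0],"roll":0},{"translation":[-3,3,0],"roll":0},{"translation":[-3,3,0],"roll":0},{"translation":[-3,3,0],"roll":0},{"translation":[0,0,0],"roll":0}]}}

```text
time: 19.1
tool_pos: [0.4958, 0.1459, 0.0735]
tool_rot: [-3.141, -0.0, 3.141]
contact_force: [-2.3, -3.3, 3.1]
opening: 0.0005
grip_force: 1.5
```

Contact, moving. Continue to the stop.

Emit:
{"method": "step_arm", "body": {"commands": [{"translation":[-3,2,0],"roll":0},{"translation":[-3,2,0],"roll":0},{"translation":[-3,2,0],"roll":0},{"translation":[-3,2,0],"roll":0},{"translation":[-3,2,0],"roll":0},{"translation":[-3,2,0],"roll":0},{"translation":[0,0,0],"roll":0}]}}

```text
time: 19.68
tool_pos: [0.5134, 0.1581, 0.073]
tool_rot: [3.142, -0.001, 3.141]
contact_force: [-2.7, -2.2, -0.4]
opening: 0.0003
grip_force: 1.3
```

Emit:
{"method": "step_arm", "body": {"commands": [{"translation":[-2,0,0],"roll":0},{"translation":[-2,0,0],"roll":0},{"translation":[0,0,0],"roll":0}]}}

```text
time: 19.93
tool_pos: [0.5173, 0.1585, 0.073]
tool_rot: [3.14, -0.001, 3.141]
contact_force: [-3.8, 1.0, -1.2]
opening: 0.0005
grip_force: 1.8
```

Emit:
{"method": "step_arm", "body": {"commands": [{"translation":[-2,0,0],"roll":0},{"translation":[-2,0,0],"roll":0},{"translation":[0,0,0],"roll":0}]}}

```text
time: 20.18
tool_pos: [0.5177, 0.1586, 0.0728]
tool_rot: [3.141, -0.008, 3.141]
contact_force: [-16.1, 2.1, 7.0]
opening: 0.0002
grip_force: 7.6
```

Emit:
{"method": "step_arm", "body": {"commands": [{"translation":[-2,0,0],"roll":0},{"translation":[-1,0,0],"roll":0},{"translation":[0,0,0],"roll":0}]}}

```text
time: 20.43
tool_pos: [0.5178, 0.1586, 0.0726]
tool_rot: [3.142, -0.014, 3.142]
contact_force: [-23.3, 2.0, 12.9]
opening: 0.0005
grip_force: 12.0
```

Emit:
{"method": "step_arm", "body": {"commands": [{"translation":[15,0,0],"roll":0},{"translation":[20,0,0],"roll":0},{"translation":[5,0,0],"roll":0},{"translation":[0,0,-26],"roll":0},{"translation":[0,0,-26],"roll":0},{"translation":[0,0,-26],"roll":0},{"translation":[0,0,-26],"roll":0},{"translation":[0,0,-26],"roll":0},{"translation":[3,-36,0],"roll":0},{"translation":[3,-36,0],"roll":0},{"translation":[3,-36,0],"roll":0},{"translation":[3,-36,0],"roll":0},{"translation":[3,-36,0],"roll":0},{"translation":[0,0,0],"roll":0},{"translation":[0,0,0],"roll":0}]}}

```text
time: 21.68
tool_pos: [0.4705, -0.0241, 0.2039]
tool_rot: [-3.141, 0.003, 3.137]
contact_force: [-0.1, 0.4, -0.6]
opening: 0.0007
grip_force: 0.0
```

Run:
```python
from h import *
t=read_camera('top')[:,:,::-1];read_camera('side')
cv2.imwrite('pics/t6.png',cv2.resize(t[140:260,270:450],(798,532),interpolation=cv2.INTER_CUBIC))
```

```text
(no output)
```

View pics/t6.png

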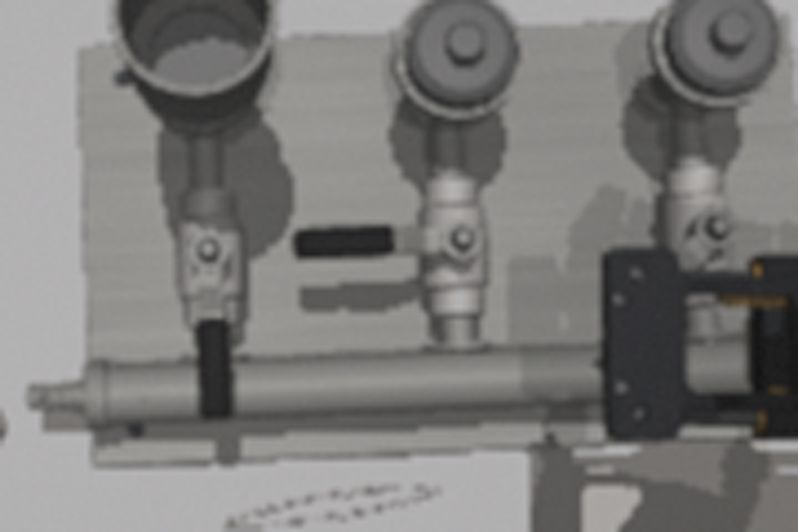

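Emit:
{"method": "step_arm", "body": {"commands": [{"translation":[4,0,0],"roll":0},{"translation":[0,0,26],"roll":0},{"translation":[0,0,26],"roll":0},{"translation":[0,0,26],"roll":0},{"translation":[0,0,26],"roll":0},{"translation":[0,0,26],"roll":0},{"translation":[0,0,0],"roll":0},{"translation":[0,0,0],"roll":0}]}}

```text
time: 22.45
tool_pos: [0.4648, -0.021, 0.0729]
tool_rot: [3.141, -0.002, -3.141]
contact_force: [-0.3, 0.5, 0.8]
opening: 0.0004
grip_force: 0.0
```

Emit:
{"method": "step_arm", "body": {"commands": [{"translation":[-3,3,0],"roll":0},{"translation":[-3,3,0],"roll":0},{"translation":[-3,3,0],"roll":0},{"translation":[-3,3,0],"roll":0},{"translation":[-3,3,0],"roll":0},{"translation":[-3,3,0],"roll":0},{"translation":[-3,3,0],"roll":0},{"translation":[-3,3,0],"roll":0},{"translation":[-3,3,0],"roll":0},{"translation":[-3,3,0],"roll":0},{"translation":[0,0,0],"roll":0}]}}

```text
time: 23.37
tool_pos: [0.4955, 0.0082, 0.0733]
tool_rot: [-3.142, -0.0, 3.141]
contact_force: [-3.8, -1.7, 2.6]
opening: 0.0005
grip_force: 2.1
```

Emit:
{"method": "step_arm", "body": {"commands": [{"translation":[-3,3,0],"roll":0},{"translation":[-3,3,0],"roll":0},{"translation":[-3,3,0],"roll":0},{"translation":[-3,3,0],"roll":0},{"translation":[-3,2,0],"roll":0},{"translation":[-3,0,0],"roll":0},{"translation":[0,0,0],"roll":0}]}}

```text
time: 23.95
tool_pos: [0.5131, 0.0224, 0.073]
tool_rot: [3.141, -0.001, 3.141]
contact_force: [-4.0, 0.8, 2.5]
opening: 0.0004
grip_force: 1.7
```

Emit:
{"method": "step_arm", "body": {"commands": [{"translation":[-2,1,0],"roll":0},{"translation":[-2,1,0],"roll":0},{"translation":[-2,1,0],"roll":0},{"translation":[-2,0,0],"roll":0},{"translation":[0,0,0],"roll":0}]}}

```text
time: 24.37
tool_pos: [0.5216, 0.0249, 0.0731]
tool_rot: [3.141, 0.0, 3.141]
contact_force: [-3.0, -0.9, -0.5]
opening: 0.0004
grip_force: 1.5
```

Emit:
{"method": "step_arm", "body": {"commands": [{"translation":[-2,0,0],"roll":0},{"translation":[-1,0,0],"roll":0},{"translation":[0,0,0],"roll":0}]}}

```text
time: 24.62
tool_pos: [0.5231, 0.0252, 0.073]
tool_rot: [3.141, -0.003, 3.141]
contact_force: [-8.2, 0.3, 2.9]
opening: 0.0002
grip_force: 4.0
```

Emit:
{"method": "step_arm", "body": {"commands": [{"translation":[-2,0,0],"roll":0},{"translation":[-2,0,0],"roll":0},{"translation":[0,0,0],"roll":0}]}}

```text
time: 24.87
tool_pos: [0.5234, 0.0253, 0.0727]
tool_rot: [3.141, -0.011, 3.142]
contact_force: [-20.3, -0.3, 10.4]
opening: 0.0004
grip_force: 10.0
```

Emit:
{"method": "step_arm", "body": {"commands": [{"translation":[15,0,0],"roll":0},{"translation":[20,0,0],"roll":0},{"translation":[5,0,0],"roll":0},{"translation":[0,0,-26],"roll":0},{"translation":[0,0,-26],"roll":0},{"translation":[0,0,-26],"roll":0},{"translation":[0,0,-26],"roll":0},{"translation":[0,0,-26],"roll":0},{"translation":[38,0,0],"roll":0},{"translation":[38,0,0],"roll":0},{"translation":[25,0,0],"roll":0},{"translation":[0,0,0],"roll":0},{"translation":[0,0,0],"roll":0},{"translation":[0,0,0],"roll":0}]}}

```text
time: 26.03
tool_pos: [0.3894, 0.0248, 0.204]
tool_rot: [-3.142, 0.004, 3.141]
contact_force: [0.2, -0.0, 0.1]
opening: 0.0006
grip_force: 0.0
```

Run:
```python
from h import *
t=read_camera('top')[:,:,::-1]
cv2.imwrite('pics/t7.png',cv2.resize(t[140:260,215:450],(799,408),interpolation=cv2.INTER_CUBIC))
```

```text
(no output)
```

View pics/t7.png

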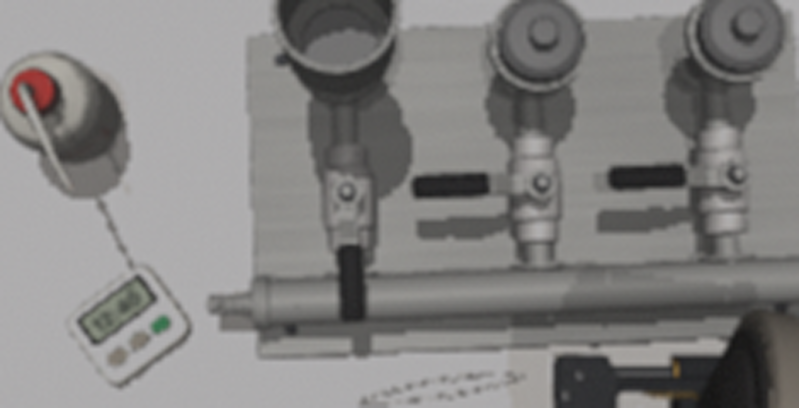

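The left lever, at (350,285), lies in line with its pipe. The middle lever at (450,185) and the right lever at (648,177) lie straight across theirs, and the funnel, covers, bottle, timer and tweezers have not moved.

```bash
python3 -c "
from cell import hand_in;print(hand_in())"
```

```text
the job is handed in; nothing more can be done
None
```

The job is handed in at about 26 s: the funnel's valve (left) is fully open, the middle and right valves are fully shut, each pushed to its stop, and nothing else moved in the final top picture.

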